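# Rock the bath lids on the stone and fit the true one

### The arm

A 6-joint arm with a two-finger parallel gripper is mounted at the origin on the work surface. World frame = base frame: x ahead of the robot, y to its left, z up, the work surface at z = 0. Lengths are in mm, angles in rad, forces in N, time in s.
With the tool pointing down it reaches from about 400 to 825 mm from the base axis. Payload 7 kg.
Tool frame: the origin (TCP) lies at the very end of the fingers, on their centre line; the grasp point (between the pads) lies 19 mm behind it; z points along the fingers, y is the line along which they close (so a half turn about z gives the same grasp; the last joint's range is limited). The gripper opens to 88 mm and grips with 3 to 60 N. Pads are 19 mm wide; open, the fingers measure 130 mm over their backs; the gripper's body (78 mm by 193 mm) begins 47 mm behind the grasp point.
Start: joints at [-1.059, 0.359, 0.012, 0, -1.224, -0.288], TCP at [149.782, -658.149, 226.561] pointing down, gripper open.
Joint ranges: [-3.07, 3.07], [-1.43, 2.12], [-1.02, 1.25], [-3.03, 1.67], [-3.05, -0], [-3.03, 3.03]. Speed limits (rad/s): [2.39, 2.39, 3.01, 3.14, 3.14, 3.14].

### API

Orientations are given as a unit quaternion [x, y, z, w].
In Python, from plant import bot gives the robot as it stands. Calls block until the motion is done:
- bot.move_ptp(position, orientation): joint-space move of the TCP to a pose.
- bot.line_to(position, velocity=150, ori=None): straight line of the TCP; ori=None keeps the orientation; velocity is the mean speed in mm/s.
- bot.move_joints(angles): joint-space move.
- bot.move_gripper(opening, force=None): finger opening in mm; force is the grip in N (None keeps the last); returns when the fingers have stopped.
- bot.pause(seconds).
- bot.solve_ik(position, orientation): joint angles nearest the present ones, or None.
- bot.read_state(): the state.
- bot.camera(name): name is "scene" or "top" or "wrist"; returns the picture (480x640x3 uint8, red, green, blue); there is no depth.
- bot.get_calibration(name): a dict with "fx", "fy", "cx", "cy" (pixels), "distortion" ([k1, k2, p1, p2, k3] as OpenCV has them; the pictures are not rectified), "view" (4x4, takes a point from world to camera coordinates); the wrist camera has in their place "T_tool_cam" (4x4, takes a point from camera to tool coordinates, whose origin is the TCP and whose axes are the flange's). Camera axes: x right, y up, looking along -z (the intrinsics and any distortion apply to the point x, -y, -z); pixel columns grow to the right and rows downward; lengths in mm; the calibration is good to about 2 mm. A picture is of the moment at which its call begins: read the wrist's pose just before it. get_calibration takes no time and is no camera call.
A pose or a line that the arm cannot do raises bot.Unreachable and nothing moves.
- bot.close_job(): hands the job in; it is judged then, once.
The state is a dict: "t": time; "joint_pos": joint angles; "qvel": joint speeds; "tau": joint torques, N m; "tcp_pos": TCP position; "eef_rot": TCP orientation; "contact_force": force on the tool from outside, world axes, zero at the start; "moment": the same for the moment, N m; "width": finger opening in mm; "finger_force": force on a finger pad.
Only numpy, scipy, OpenCV 4.12 (cv2) and the standard library are available. Lean on these libraries where they do the work, as an engineer would, in place of code of your own. Each camera call takes 0.05 s, during which the arm holds its last target. There are 200 camera calls.

### The job

One of the two steel lids lying on the stone slab is warped. Press lightly near the ends of the lids, as they lie on the stone, until you have felt which one rocks, holding it tipped for a moment; then set the other, true lid gently down into the opening of the water bath so that it sits fully home, and leave the warped lid lying on the stone. Do not disturb the brass weight, bottles and beaker around.

Things in the scene. Friction and masses are not known exactly. Their poses are not given: they have to be found in the camera images.
- lid_1_grip (a point): middle of the black bar handle of one lid, 28 mm above the plate's top face and 32 mm above its underside. The bar runs along the lid's length x: 70 mm long (x), 14 mm wide (y), 14 mm high, on two posts. z is square to the plate, up. The plate is 150 mm long (x), 100 mm wide (y), 4 mm thick; the lid weighs about 0.42 kg. The two lids look alike; their names do not tell which is warped
- lid_2_grip (a point): the same point of the other lid, of the same sizes and axes
- lid_1: the lid of lid_1_grip; origin mid underside. One lid is true: it stays put wherever it is pressed. The warped one has the outer 63 mm of one end (either) bent up, 4 mm at the edge; the rest, and its frame, lies level. 1 to 2 N near that end's edge tips the whole lid 4 degrees, till the end meets the stone; let go, it falls back
- lid_2: the lid of lid_2_grip; origin mid underside. A light press of 3 to 6 N is enough for the test. Pressed or struck onto the stone with more than about 45 N, either lid is spoilt; steel on stone is hard, and a finger touching down faster than about 15 mm/s, or driven a few mm past the face, already gives that
- slab: dark stone balance slab, 250 mm (x) by 440 mm (y) and 40 mm high, flat on top, on which both lids lie; origin under its centre, on the bench
- bath: small white water bath with a steel deck, 190 mm (x) by 240 mm (y) and 150 mm high, empty, fixed; origin under its centre, on the bench; the long side of its opening runs along y. A lid let down on it at 20 mm/s or slower and not pushed is gentle enough; over 70 N is a slam
- bath_seat (a point): centre of the bath's opening, level with the top of the two seal strips that bear the lid. The recess is 157 mm (y) by 107 mm (x), its rim (the deck) 6 mm above this point; the well within is open. A seated lid lies wholly in the recess, its length along this y (either way round), its handle point 32 mm above this point
- seal_a: black rubber seal strip, 10 mm wide, along the recess's end on the bath's +y side; origin at the strip's middle. A true lid bears on both strips; a warped one leaves a gap over one of them
- seal_b: the like strip at the -y end
- weight: small brass calibration weight, 22 mm across and 29 mm high, standing on the stone; a bystander; origin under its centre
- beaker_2: glass beaker 70 mm across and 95 mm high, on the bench; a bystander; origin under its centre
- white_1: white plastic bottle 50 mm across and 140 mm high; a bystander; origin under its centre
- white_2: white plastic bottle 50 mm across and 140 mm high; a bystander; origin under its centre
- dropper_1: amber dropper bottle with a red cap, 26 mm across and 70 mm high; a bystander; origin under its centre
- dropper_2: amber dropper bottle with a red cap, 26 mm across and 70 mm high; a bystander; origin under its centre
- amber: large amber bottle with a black cap, 60 mm across and 150 mm high; a bystander; origin under its centre
Mind the look-alikes: they are no part of the job. What is shaped like the lid_1 but red is not meant.

How it is judged (in metres and radians):
On the way, in this order (a step that is already met when the one before it is completed fails the run):
1. a lid, lying on the stone, is tipped by a finger's press and held tipped for a moment, the other lid still lying on the stone (((angle between lid_1_grip's own z axis and vertical between 0.04 and 0.1 rad and contact force between the fingers and lid_1 above 0.4 N and contact force between each of lid_1, lid_2 and slab above 1 N and z of lid_1_grip in the frame of slab below 0.085 m and z of lid_2_grip in the frame of slab between 0.06 and 0.08 m and angle between lid_2_grip's own z axis and vertical below 0.03 rad) or (angle between lid_2_grip's own z axis and vertical between 0.04 and 0.1 rad and contact force between the fingers and lid_2 above 0.4 N and contact force between each of lid_2, lid_1 and slab above 1 N and z of lid_2_grip in the frame of slab below 0.085 m and z of lid_1_grip in the frame of slab between 0.06 and 0.08 m and angle between lid_1_grip's own z axis and vertical below 0.03 rad))), for 0.2 s.
2. a lid sits fully home in the bath's recess and bears on the seal strips at both ends, as only the true one can (((horizontal distance between lid_1_grip and bath_seat below 0.008 m and z of lid_1_grip in the frame of bath_seat below 0.034 m and angle between lid_1_grip's own z axis and vertical below 0.025 rad and contact force between lid_1 and seal_a above 0.2 N and contact force between lid_1 and seal_b above 0.2 N) or (horizontal distance between lid_2_grip and bath_seat below 0.008 m and z of lid_2_grip in the frame of bath_seat below 0.034 m and angle between lid_2_grip's own z axis and vertical below 0.025 rad and contact force between lid_2 and seal_a above 0.2 N and contact force between lid_2 and seal_b above 0.2 N))), for 0.2 s.
At the end, for the whole second after the job is handed in: the true lid lies level in the bath's recess and bears on both seal strips (centre within 8 mm, height within 2 mm, level within 1.4 degrees), the warped lid lies on the stone as it lay (level within 1.7 degrees), both at rest (((horizontal distance between lid_1_grip and bath_seat below 0.008 m and z of lid_1_grip in the frame of bath_seat below 0.034 m and angle between lid_1_grip's own z axis and vertical below 0.025 rad and contact force between lid_1 and seal_a above 0.2 N and contact force between lid_1 and seal_b above 0.2 N and z of lid_2_grip in the frame of slab between 0.06 and 0.08 m and angle between lid_2_grip's own z axis and vertical below 0.03 rad and contact force between lid_2 and slab above 1 N and linear speed of each of lid_1, lid_2 below 0.01 m/s) or (horizontal distance between lid_2_grip and bath_seat below 0.008 m and z of lid_2_grip in the frame of bath_seat below 0.034 m and angle between lid_2_grip's own z axis and vertical below 0.025 rad and contact force between lid_2 and seal_a above 0.2 N and contact force between lid_2 and seal_b above 0.2 N and z of lid_1_grip in the frame of slab between 0.06 and 0.08 m and angle between lid_1_grip's own z axis and vertical below 0.03 rad and contact force between lid_1 and slab above 1 N and linear speed of each of lid_2, lid_1 below 0.01 m/s))); the robot touches nothing.
It fails at once if a lid is pressed onto the stone with more than about 45 N ((contact force between lid_1 and slab above 49 N and contact force between the fingers and lid_1 above 45 N) or (contact force between lid_2 and slab above 49 N and contact force between the fingers and lid_2 above 45 N)).
It fails at once if a lid is forced or slammed onto the bath (over 70 N) (contact force between any of lid_1, lid_2 and bath above 70 N).
It fails at once if a lid is dropped: let go more than about 15 mm above its place in the bath ((contact force between the fingers and lid_1 below 0.05 N and height (world z) of lid_1_grip above 0.191 m) or (contact force between the fingers and lid_2 below 0.05 N and height (world z) of lid_2_grip above 0.191 m)).
It fails at once if a bystander is pushed more than 30 mm or knocked over (distance of any of weight, beaker_2, white_1, white_2, dropper_1, dropper_2, amber from where it was at the start of the episode above 0.03 m or angle between any of weight, beaker_2, white_1, white_2, dropper_1, dropper_2, amber's own z axis and vertical above 0.3 rad).
It also fails if it takes over 72 s, if anything falls off the work surface, if the arm or the gripper's body presses on something with over 40 N, if the wrist force passes 120 N, or if a joint passes its speed limit or range.

## Working session

There is one attempt and no reset: what is moved stays moved. The work goes in short steps, each a Python script; the robot and the scene stay as the last script left them, time stands still between calls to the robot, and variables do not carry over. Pictures are saved under pics/ and viewed, at most 10 in all, crops included, and the job is handed in when it is done.

```bash
ls; mkdir -p pics; python3 - <<'E'
from plant import bot
import cv2
for n in ("scene","top"):
    cv2.imwrite(f"pics/{n}0.png",bot.camera(n)[:,:,::-1]); c=bot.get_calibration(n); print(n,c)
print(bot.get_calibration("wrist"))
s=bot.read_state(); print(s)
E
```

```text
pics
scene {'fx': 531.9745909778496, 'fy': 531.9745909778496, 'cx': 323.22015663087717, 'cy': 236.87996957758747, 'distortion': array([-0.15380012,  0.        ,  0.        ,  0.        ,  0.        ]), 'view': array([[-5.31903121e-01,  8.46780441e-01,  6.47728572e-03,
         2.90590869e+02],
       [-5.47936859e-01, -3.49997036e-01,  7.59781069e-01,
         1.68863967e+02],
       [ 6.45634779e-01,  4.00580779e-01,  6.50146731e-01,
        -1.60036652e+03],
       [ 0.00000000e+00,  0.00000000e+00,  0.00000000e+00,
         1.00000000e+00]])}
top {'fx': 513.1724177821583, 'fy': 513.1724177821583, 'cx': 318.0043366836796, 'cy': 234.720183835683, 'distortion': array([0.04672172, 0.        , 0.        , 0.        , 0.        ]), 'view': array([[ 4.03316460e-02, -9.99175383e-01,  4.68108379e-03,
        -5.94005325e+01],
       [ 9.78874202e-01,  4.04511570e-02,  2.00422056e-01,
        -4.96683936e+02],
       [-2.00446140e-01, -3.50115927e-03,  9.79698467e-01,
        -1.41739476e+03],
       [ 0.00000000e+00,  0.00000000e+00,  0.00000000e+00,
         1.00000000e+00]])}
{'fx': 386.
[... 528 characters left out ...]
00]])}
{'t': 0.1, 'joint_pos': array([-1.05889294e+00,  3.59289961e-01,  1.11711900e-02, -2.82087893e-04,
       -1.22408573e+00, -2.88079766e-01]), 'qvel': array([ 0.00020436, -0.00253897,  0.00053082,  0.00179838,  0.00138874,
       -0.0010488 ]), 'tau': array([-1.32940400e-03, -5.84162557e+01,  2.93755192e+01,  7.01550677e+00,
        1.02334734e-02, -5.53348957e-05]), 'tcp_pos': array([ 149.68531292, -657.76382462,  225.74651299]), 'eef_rot': array([-1.11630606e-01,  9.93749513e-01,  7.00151986e-04, -1.52029746e-04]), 'contact_force': array([ 0.18211718, -0.63620142, -0.33891164]), 'moment': array([ 0.02848956, -0.00650544, -0.00978356]), 'finger_force': 0.0, 'width': 87.65002812004973}
```

View pics/top0.png

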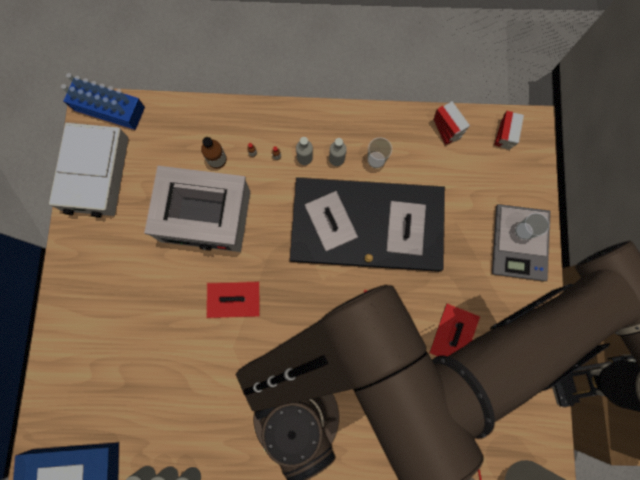

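View pics/scene0.png

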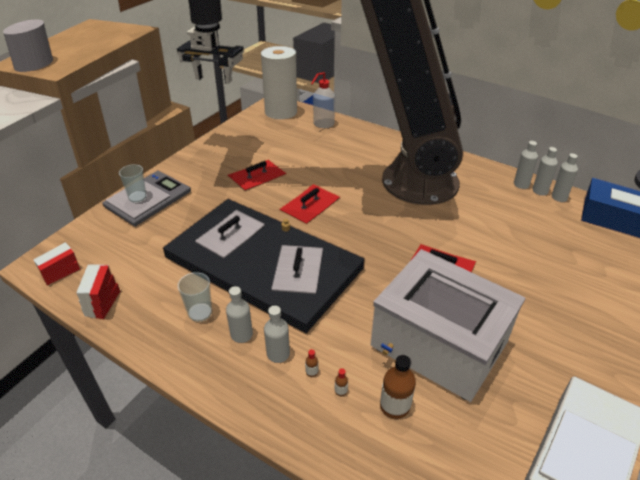

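Top view: candidates are the grey steel lids at (331,220) and (406,228) on the slab, and the red look-alikes at (233,299) and (456,332), which are rejected for colour. The bath is at (197,208) and the weight at (369,258). Next I'll locate these roughly and take wrist close-ups.

```bash
cat > h.py <<'E'
from plant import bot
import cv2, numpy as np
from scipy.spatial.transform import Rotation as R
F=np.diag([1.,-1,-1])
def cam(name,st=None):
    c=bot.get_calibration(name)
    K=np.array([[c['fx'],0,c['cx']],[0,c['fy'],c['cy']],[0,0,1]])
    if name=='wrist':
        T=np.eye(4); T[:3,:3]=R.from_quat(st['eef_rot']).as_matrix(); T[:3,3]=st['tcp_pos']
        V=np.linalg.inv(T@c['T_tool_cam'])
    else: V=c['view']
    return K,np.array(c['distortion']),V
def p2w(name,uv,z,st=None):
    "pixels -> world points on plane(s) z"
    K,d,V=cam(name,st); uv=np.float64(uv).reshape(-1,1,2)
    n=cv2.undistortPoints(uv,K,d).reshape(-1,2)
    D=(V[:3,:3].T@F@np.c_[n,np.ones(len(n))].T).T; C=-V[:3,:3].T@V[:3,3]
    return C+D*((z-C[2])/D[:,2])[:,None]
def down(yaw): # tool z down, tool y axis at world angle yaw
    y=np.array([np.cos(yaw),np.sin(yaw),0]); z=np.array([0,0,-1.])
    return R.from_matrix(np.c_[np.cross(y,z),y,z]).as_quat()
E
python3 - <<'E'
from h import *
for n,uv,z in [("lidA",(331,219),72),("lidB",(407,227),72),("weight",(369,258),69),("bath",(198,206),144),("slabNW",(295,180),40),("slabSE",(443,270),40),("slabNE",(445,186),40),("slabSW",(291,262),40),
 ("amber",(210,145),150),("dr1",(251,147),70),("dr2",(275,150),70),("w1",(303,142),140),("w2",(338,143),140),("beak",(379,147),95),
 ("A bar",[(326,207),(336,231)],79),("B bar",[(408,214),(406,240)],79)]:
    print(n,p2w("top",uv,z).round(0).tolist())
print(bot.read_state()['t'], R.from_quat(bot.read_state()['eef_rot']).as_matrix().round(2))
E
```

```text
lidA [[541.0, -74.0, 72.0]]
lidB [[527.0, -289.0, 72.0]]
weight [[434.0, -184.0, 69.0]]
bath [[545.0, 287.0, 144.0]]
slabNW [[662.0, 35.0, 40.0]]
slabSE [[413.0, -397.0, 40.0]]
slabNE [[662.0, -405.0, 40.0]]
slabSW [[418.0, 35.0, 40.0]]
amber [[718.0, 267.0, 150.0]]
dr1 [[747.0, 167.0, 70.0]]
dr2 [[741.0, 96.0, 70.0]]
w1 [[742.0, 13.0, 140.0]]
w2 [[743.0, -84.0, 140.0]]
beak [[753.0, -204.0, 95.0]]
A bar [[574.0, -59.0, 79.0], [506.0, -89.0, 79.0]]
B bar [[563.0, -291.0, 79.0], [488.0, -286.0, 79.0]]
0.1 [[-0.98 -0.22 -0.  ]
 [-0.22  0.98  0.  ]
 [ 0.    0.   -1.  ]]
```

```bash
python3 - <<'E'
from h import *
import pickle
q=down(np.pi/2)
sts={}
for n,p in [("lids",[515,-182,160]),("bath",[500,287,300])]:
    if n=="bath": bot.line_to([515,-182,300],250)
    bot.move_ptp(p,q); bot.pause(.2); st=bot.read_state(); im=bot.camera("wrist"); sts[n]=st
    cv2.imwrite(f"pics/w_{n}.png",im[:,:,::-1]); print(n,st['t'],st['tcp_pos'],st['joint_pos'].round(2))
pickle.dump(sts,open("sts.pkl","wb"))
E
```

```text
lids 2.4667 [ 514.84627698 -182.53194248  159.97647807] [ 0.02  0.2  -0.37  0.   -1.   -1.59]
bath 5.1417 [500.39199505 286.18941966 300.09246606] [ 0.86  0.16 -0.09  0.   -1.32 -2.43]
```

View pics/w_lids.png

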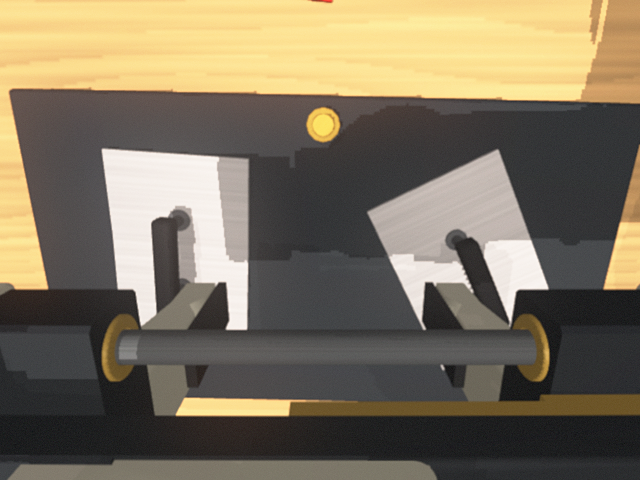

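View pics/w_bath.png

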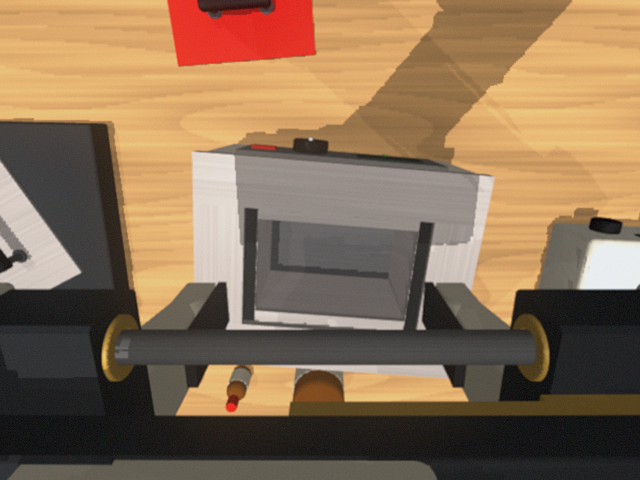

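The wrist close-up shows both grey steel lids on the stone. One near end has corners at (103,149) and (248,158), the other at (368,212) and (499,150), and the weight is at (323,125). The bath recess is half hidden by the gripper, so I'll look again from further out and compute the lid poses now.

```bash
python3 - <<'E'
from h import *
import pickle
sts=pickle.load(open("sts.pkl","rb"))
for n,uv in [("B",[(103,149),(248,158)]),("A",[(368,212),(499,150)])]:
    w=p2w("wrist",uv,44,sts["lids"]); e=w[1]-w[0]; L=np.linalg.norm(e); a=np.array([-e[1],e[0],0])/L; a*=np.sign(a[0])
    print(n,w.round(1).tolist(),L.round(1),"centre",(w.mean(0)+75*a).round(1),"len dir deg",np.degrees(np.arctan2(a[1],a[0])).round(1))
q=down(np.pi/2)
bot.move_ptp([610,287,300],q); bot.pause(.2); st=bot.read_state(); sts["bath2"]=st
im=bot.camera("wrist"); cv2.imwrite("pics/w_bath2.png",cv2.resize(im[100:420,120:540,::-1],None,fx=1.9,fy=1.9,interpolation=cv2.INTER_CUBIC)[:600])
bot.move_ptp([610,-182,300],q); bot.pause(.2); st=bot.read_state(); sts["lids2"]=st
im=bot.camera("wrist"); cv2.imwrite("pics/w_lids2.png",cv2.resize(im[0:330,110:530,::-1],None,fx=1.8,fy=1.8,interpolation=cv2.INTER_CUBIC))
pickle.dump(sts,open("sts.pkl","wb")); print(st['t'])
E
```

```text
B [[456.8, -336.5, 44.0], [463.2, -236.1, 44.0]] 100.6 centre [ 534.8 -291.1   44. ] len dir deg -3.6
A [[501.9, -151.3, 44.0], [457.8, -61.7, 44.0]] 99.8 centre [547.1 -73.4  44. ] len dir deg 26.2
7.875
```

View pics/w_bath2.png

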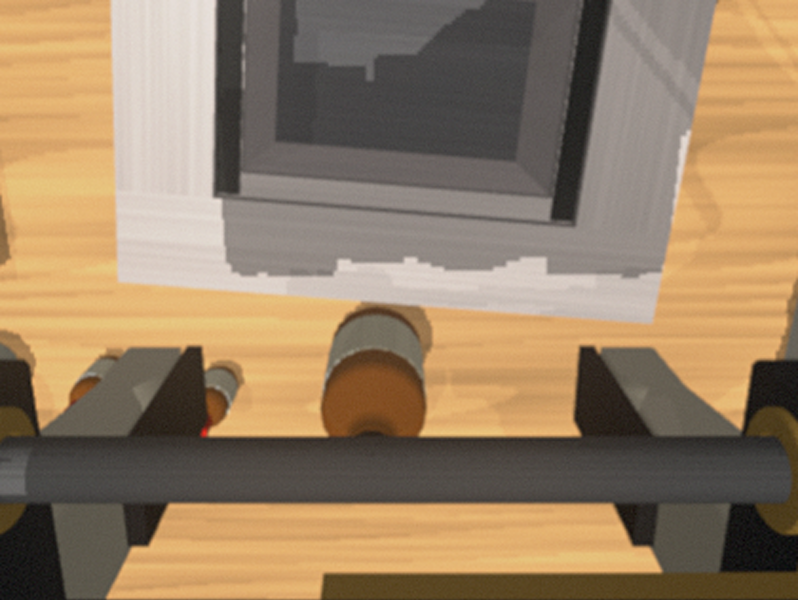

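View pics/w_lids2.png

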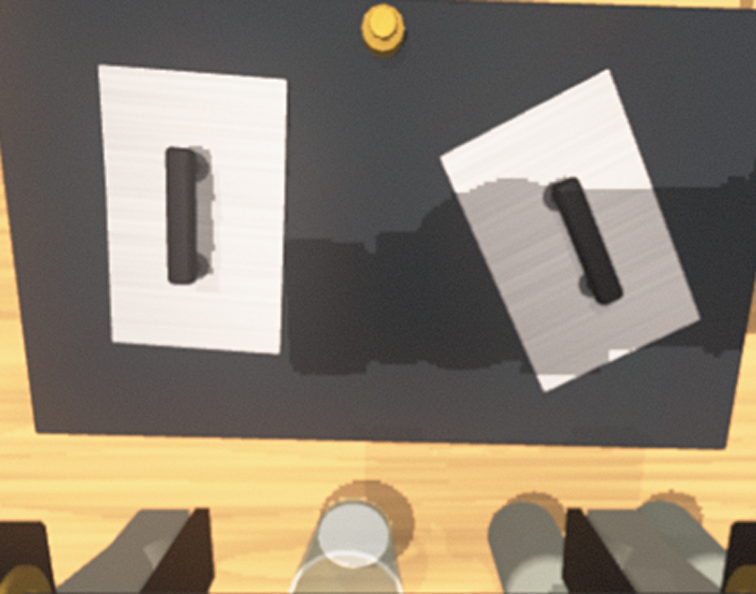

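```bash
python3 - <<'E'
from h import *
import pickle
sts=pickle.load(open("sts.pkl","rb"))
f=p2w("wrist",np.array([(215,196),(577,225)])/1.9+[120,100],150,sts["bath2"])
n=p2w("wrist",[(245,208),(434,222)],150,sts["bath"])
print("far",f.round(1).tolist(),"near",n.round(1).tolist())
e=f[1]-f[0]; e2=n[1]-n[0]; print("lens",np.linalg.norm(e),np.linalg.norm(e2),"depth",np.linalg.norm(f.mean(0)-n.mean(0)),"ang",np.degrees(np.arctan2(e[1],e[0])),np.degrees(np.arctan2(e2[1],e2[0])),"c",(f.mean(0)+n.mean(0))/2)
for nm,c,b in [("B",[(98,65),(287,79),(279,354),(112,342)],[(181,148),(182,284)]),("A",[(440,157),(608,70),(700,320),(545,391)],[(566,182),(610,300)])]:
    w=p2w("wrist",np.array(c)/1.8+[110,0],44,sts["lids2"]); a=(w[2]+w[3]-w[0]-w[1])/2
    v=p2w("wrist",np.array(b)/1.8+[110,0],79,sts["lids2"]); d=v[1]-v[0]
    print(nm,"c",w.mean(0).round(1),"ang",np.degrees(np.arctan2(a[1],a[0])).round(1),"len",np.linalg.norm(a).round(1),"bar c",v.mean(0).round(1),"ang",np.degrees(np.arctan2(d[1],d[0])).round(1),np.linalg.norm(d).round(1))
E
```

```text
far [[597.4, 212.6, 150.0], [610.1, 368.4, 150.0]] near [[492.0, 221.1, 150.0], [504.0, 375.9, 150.0]]
lens 156.35570255939493 155.27979472475417 depth 106.02991155596798 ang 85.34288205380669 85.57918493307285 c [550.89218254 294.52237465 150.        ]
B c [ 534.5 -291.1   44. ] ang -3.8 len 150.9 bar c [ 534.6 -288.5   79. ] ang -4.3 68.3
A c [547.2 -73.4  44. ] ang 26.6 len 150.2 bar c [546.7 -75.   79. ] ang 25.2 66.5
```

```bash
cat >> h.py <<'E'
LID={'A':(np.array([547,-73.8]),np.radians(26.4)),'B':(np.array([534.5,-290.3]),np.radians(-3.9))}
def best(p,yaw):
    "orientation of the two half turns with the last joint best within range"
    qs=[down(yaw),down(yaw+np.pi)]; s=[bot.solve_ik(p,q) for q in qs]
    return min([(abs(j[5]),i) for i,j in enumerate(s) if j is not None])[1],qs
def fz(n=4):
    v=[]
    for _ in range(n): bot.pause(.02); v.append(bot.read_state()['contact_force'][2])
    return np.mean(v)
def press(lid,sgn,r=64,stop=4.0,zmin=43.0):
    c,a=LID[lid]; xy=c+sgn*r*np.array([np.cos(a),np.sin(a)])
    i,qs=best([*xy,120],a+np.pi/2); bot.move_ptp([*xy,120],qs[i]); bot.line_to([*xy,54],60); bot.pause(.2)
    f0=fz(6); log=[]; z=51.; bot.line_to([*xy,z],20)
    while z>zmin:
        z-=.4; bot.line_to([*xy,z],8); f=fz(2)-f0; log.append((round(z,1),round(bot.read_state()['tcp_pos'][2],2),round(f,2)))
        if f>stop: break
    bot.pause(.4); log.append(('hold',round(bot.read_state()['tcp_pos'][2],2),round(fz()-f0,2)))
    bot.line_to([*xy,z+6],12); bot.line_to([*xy,120],100)
    return log
E
python3 - <<'E'
from h import *
bot.move_gripper(0,20)
print(*press('A',-1),bot.read_state()['t'])
E
```

```text
(50.6, np.float64(50.6), np.float64(0.37)) (50.2, np.float64(50.19), np.float64(0.7)) (49.8, np.float64(49.78), np.float64(0.94)) (49.4, np.float64(49.37), np.float64(0.04)) (49.0, np.float64(48.98), np.float64(0.4)) (48.6, np.float64(48.6), np.float64(-0.34)) (48.2, np.float64(48.18), np.float64(0.04)) (47.8, np.float64(47.78), np.float64(0.15)) (47.4, np.float64(47.37), np.float64(0.27)) (47.0, np.float64(46.98), np.float64(-0.1)) (46.6, np.float64(46.58), np.float64(0.22)) (46.2, np.float64(46.19), np.float64(0.27)) (45.8, np.float64(45.78), np.float64(-0.04)) (45.4, np.float64(45.37), np.float64(-0.06)) (45.0, np.float64(44.97), np.float64(0.46)) (44.6, np.float64(44.57), np.float64(-0.01)) (44.2, np.float64(44.33), np.float64(2.84)) (43.8, np.float64(44.3), np.float64(7.79)) ('hold', np.float64(44.31), np.float64(7.76)) 19.1833
```

```bash
sed -i 's/z=51\./z=49.4/; s/np.mean(v)$/float(np.mean(v))/' h.py; python3 - <<'E'
from h import *
for l in press('A',1): print(l[0],float(l[1]),l[2],end='; ')
print(bot.read_state()['t'])
E
```

```text
49.0 49.02 0.03; 48.6 48.59 0.5; 48.2 48.19 0.38; 47.8 47.78 -0.12; 47.4 47.39 -0.31; 47.0 47.0 0.2; 46.6 46.58 -0.34; 46.2 46.19 -0.22; 45.8 45.77 0.59; 45.4 45.38 0.25; 45.0 44.97 0.79; 44.6 44.57 -0.08; 44.2 44.36 2.71; 43.8 44.36 6.45; hold 44.34 5.86; 27.625
```

```bash
sed -i 's/z-=.4/z-=.6/; s/\[\*xy,54\],60/[*xy,54],100/' h.py; python3 - <<'E'
from h import *
for s in (-1,1):
    L=press('B',s)
    for l in L: print(l[0],float(l[1]),l[2],end='; ')
    m=np.mean([l[2] for l in L[:-1] if 45<l[0]<47.3]); print(s,m,bot.read_state()['t'])
    if m>.6: break
E
```

```text
48.8 48.8 0.01; 48.2 48.26 -0.02; 47.6 47.65 0.96; 47.0 46.99 0.91; 46.4 46.38 0.7; 45.8 45.77 0.39; 45.2 45.17 0.72; 44.6 44.58 0.88; 44.0 44.31 5.92; hold 44.34 5.31; -1 0.6799999999999999 34.7
```

B's near end gives at only about 0.8 N from z=47.6 down to 44, so B rocks and is the warped lid. A stays firm at both ends, so it is the true one. I'll pick up A.

```bash
python3 - <<'E'
from h import *
import json
c,a=LID['A']; g=np.radians(85.4); bc=np.array([551,294.5])
opts=[]
for k in (0,1):
    for m in (0,1):
        y1=a+np.pi/2+k*np.pi; y2=g+np.pi/2+m*np.pi
        j1=bot.solve_ik([*c,54],down(y1)); j2=bot.solve_ik([*bc,160],down(y2))
        if j1 is not None and j2 is not None: opts.append((max(abs(j1[5]),abs(j2[5])),y1,y2,j1[5],j2[5]))
o=min(opts); print(o)
json.dump(o[1:3],open("yaw.json","w"))
bot.move_gripper(50)
bot.move_ptp([*c,125],down(o[1])); bot.line_to([*c,65],100); bot.line_to([*c,54],25)
bot.move_gripper(0,30); print(bot.read_state()['width'],bot.read_state()['finger_force'])
f0=fz(); bot.line_to([*c,66],20); print("w",fz()-f0)
bot.line_to([*c,250],150)
bot.move_ptp([*bc,250],down(o[2])); bot.pause(.1)
s=bot.read_state(); print(s['t'],s['tcp_pos'],s['width'],s['contact_force'])
cv2.imwrite("pics/carry.png",bot.camera("wrist")[:,:,::-1])
E
```

```text
(np.float64(1.3308159898583156), np.float64(2.0315632493213993), np.float64(3.061307507998054), np.float64(-1.3308159898583156), np.float64(-0.8831713478062646))
13.72385673057942 29.99993473291397
w -5.338489072745674
42.325 [551.41372012 293.11646402 250.20427887] 14.01290245939796 [ 1.01049487 -0.39346487 -5.22421533]
```

View pics/carry.png

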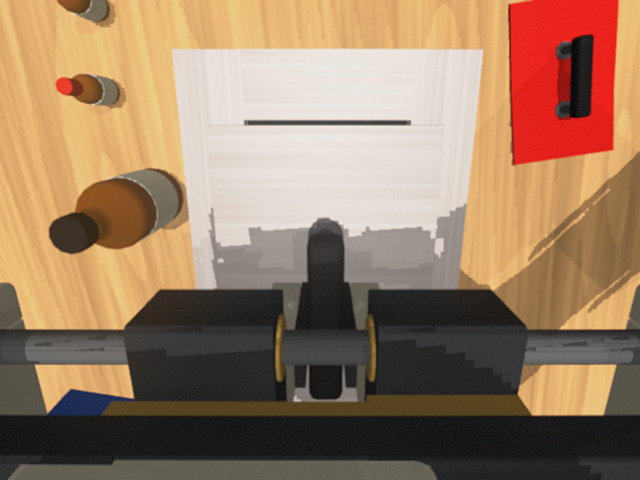

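The carried lid's near edge runs (208,124)–(445,124), with the bath's seal strip beyond it at (245,122)–(411,122). Both are square to the image, so I'll check the lateral offsets.

```bash
python3 - <<'E'
from h import *
import json
st=bot.read_state(); y2=json.load(open("yaw.json"))[1]
l=p2w("wrist",[(208,124.5),(445,124.5)],240,st); s=p2w("wrist",[(245,122),(411,122.5)],144,st)
Rm=R.from_quat(st['eef_rot']).as_matrix()
for n,w in (("lid",l),("seal",s)): print(n,np.linalg.norm(w[1]-w[0]).round(1),((w-st['tcp_pos'])@Rm)[:,:2].round(1).tolist(), w.mean(0).round(1))
E
```

```text
lid 99.1 [[76.2, -49.8], [76.2, 49.2]] [545.4 217.3 240. ]
seal 108.8 [[76.4, -53.3], [76.1, 55.5]] [544.1 217.3 144. ]
```

```bash
python3 - <<'E'
from h import *
import json
y2=json.load(open("yaw.json"))[1]; q=down(y2)
tgt=np.array([550.5,295.2]); 
bot.line_to([*tgt,190],60,ori=q); bot.pause(.3); s=bot.read_state(); print(s['tcp_pos'],s['t'])
xy=tgt+np.clip(tgt-s['tcp_pos'][:2],-3,3)
bot.line_to([*xy,172],20); bot.pause(.3); s=bot.read_state(); print(s['tcp_pos'])
f0=np.mean([bot.read_state()['contact_force']for _ in range(1)],0); z=172.
f0=fz(6)
print('f0',f0)
while z>157:
    z-=1.0 if z>161 else .5
    bot.line_to([*xy,z],12); f=fz(2)-f0; s=bot.read_state()
    print(z,s['tcp_pos'].round(2),round(f,2))
    if f>3.2: break
print(s['contact_force'],s['t'])
E
```

```text
[550.53504865 295.26191275 190.22961795] 43.825
[550.49985551 295.16589947 172.09269443]
f0 -4.578595190142881
171.0 [550.44 295.12 170.93] -0.74
170.0 [550.42 295.09 169.92] -0.27
169.0 [550.44 295.08 168.95] -0.61
168.0 [550.44 295.12 167.94] -0.58
167.0 [550.45 295.12 166.95] -0.19
166.0 [550.43 295.1  165.92] -0.27
165.0 [550.43 295.1  164.94] -0.67
164.0 [550.43 295.13 163.92] -0.38
163.0 [550.45 295.13 162.95] -0.21
162.0 [550.44 295.13 161.95] 0.29
161.0 [550.43 295.09 160.93] -0.12
160.5 [550.48 295.13 160.47] 0.0
160.0 [550.43 295.12 159.96] -0.35
159.5 [550.45 295.11 159.48] -0.31
159.0 [550.42 295.13 158.93] 0.59
158.5 [550.44 295.13 158.49] -0.17
158.0 [550.54 295.22 158.08] 0.42
157.5 [550.55 295.19 158.04] 5.9
[-2.38920154 -1.52649815  1.38256   ] 50.375
```

It settled right at the nominal height (158), so I'll release and check.

```bash
python3 - <<'E'
from h import *
bot.line_to([550.5,295.2,157.9],8)
bot.move_gripper(34); p=bot.read_state()['tcp_pos']
bot.line_to([*p[:2],200],60); bot.line_to([*p[:2],270],150)
bot.move_ptp([400,60,330],down(np.pi/2)); bot.pause(.1)
t=bot.camera("top"); print(bot.read_state()['t'],bot.read_state()['contact_force'])
cv2.imwrite("pics/end.png",cv2.resize(t[130:290,140:460,::-1],None,fx=2.5,fy=2.5,interpolation=cv2.INTER_CUBIC))
E
```

```text
54.05 [0.1963065  0.56313213 0.19720079]
```

View pics/end.png

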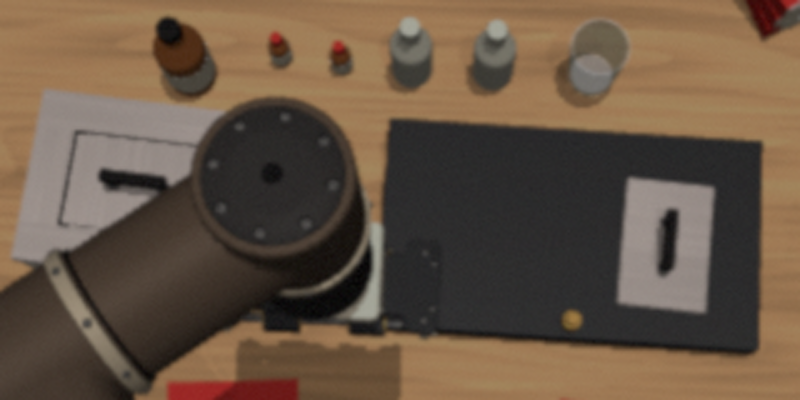

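The picture shows lid A in the recess with a thin even gap around it (handle at (132,180)). The warped lid B lies on the stone at (667,243), and the bystanders are in place.

```bash
python3 -c "
from plant import bot
print(bot.close_job())"
```

```text
the job is handed in; nothing more can be done
None
```

The lid that rocked under the finger (the one on the robot's right) is still lying on the stone, and the true lid is seated at its full depth in the bath's recess; the job was handed in at about 54 s, with no verdict returned.

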